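# Sort the salvaged power-board parts into their trays

### The job

Sort the five parts salvaged from the power board into their trays, each standing upright on the floor of a bay of its own: the two capacitors in the tray with the discs, the two finned heat sinks in the tray with the comb-shaped footprints, and the transformer in the single-bay tray. Leave the little amber bottle standing where it is.

Things in the scene. Friction and masses are not known exactly. Their poses are not given: they have to be found in the camera images.
- cap_a: one of two identical screw-terminal capacitors (cap_b is the other): black upright cylinder, 36 mm in diameter, 55 mm high, with two small steel terminal studs (5 mm more) on its grey top; loose, about 90 g. Origin: centre of its underside; z up along its axis.
- cap_b: one of two identical screw-terminal capacitors (cap_a is the other): black upright cylinder, 36 mm in diameter, 55 mm high, with two small steel terminal studs (5 mm more) on its grey top; loose, about 90 g. Origin: centre of its underside; z up along its axis.
- sink_a: one of two identical upright finned heat sinks (sink_b is the other): bare aluminium, 45 mm (x) by 28 mm (y) by 50 mm high; a flat 5 mm back plate on the +y side and six vertical fins pointing to -y; the two end fins give solid flat faces across x, 45 mm apart. Loose, about 70 g. Origin: centre of the 45 x 28 mm underside; z up.
- sink_b: one of two identical upright finned heat sinks (sink_a is the other): bare aluminium, 45 mm (x) by 28 mm (y) by 50 mm high; a flat 5 mm back plate on the +y side and six vertical fins pointing to -y; the two end fins give solid flat faces across x, 45 mm apart. Loose, about 70 g. Origin: centre of the 45 x 28 mm underside; z up.
- trafo: the small laminated transformer: dark steel core 48 mm (x) by 22 mm (y), top 48 mm above the bench, with a pale tan taped winding around its middle (30 mm along x, 38 mm along y, from 10 to 40 mm up), on a 48 x 38 mm steel foot plate 3 mm thick. It can be gripped across the core's flat ends, 48 mm apart along x. Loose, about 280 g. Origin: centre of the foot's underside; z up.
- cap_tray: Capacitor tray: two square bays in a row along y, each 60 x 60 mm inside with a pale disc printed on its floor; bay centres at y = +32 and -32 mm, x = 0. Outside 68 mm (x) by 132 mm (y). Shallow black tray fixed to the bench, walls 14 mm high over the bench and 4 mm thick, floor 4 mm above the bench, open above. Origin: centre of its underside on the bench; z up.
- sink_tray: Heat-sink tray: two oblong bays side by side along y, each 69 mm (x) by 48 mm (y) inside with a pale comb-shaped footprint printed on its floor; bay centres at y = +26 and -26 mm, x = 0. A heat sink fits a bay with its long side along the tray's x, either way round. Outside 77 mm (x) by 108 mm (y). Shallow black tray fixed to the bench, walls 14 mm high over the bench and 4 mm thick, floor 4 mm above the bench, open above. Origin: centre of its underside on the bench; z up.
- trafo_tray: Transformer tray: the smallest, one single bay 72 mm (x) by 62 mm (y) inside with a pale plain 48 x 38 mm rectangle printed on its floor, centred on the origin. The transformer fits with its long side along the tray's x, either way round. Outside 80 mm (x) by 70 mm (y). Shallow black tray fixed to the bench, walls 14 mm high over the bench and 4 mm thick, floor 4 mm above the bench, open above. Origin: centre of its underside on the bench; z up.
- flux: small amber glass bottle with a black cap, 28 mm in diameter and 55 mm high, loose, standing between the parts and the trays; to be left standing where it is. Origin: centre of its underside; z up.
Not all that is in view belongs to the job. What is shaped like the sink_a but blue or pink is not meant. Leave any turquoise look-alike of the trafo alone.

How it is judged:
By the outcome, as a careful person would: the job done as asked, in the order asked, and still so for the second after the job is handed in, with the robot touching nothing.
It also fails if it takes over 120 s, if anything falls off the work surface, if the arm or the gripper's body presses on something with over 40 N, if the wrist force passes 120 N, or if a joint passes its speed limit or range.

### The arm

A 7-joint arm with a two-finger parallel gripper is mounted at the origin on the work surface. World frame = base frame: x ahead of the robot, y to its left, z up, the work surface at z = 0. Lengths are in mm, angles in rad, forces in N, time in s.
With the tool pointing down it reaches from about 400 to 875 mm from the base axis. Payload 4.4 kg.
Tool frame: the origin (TCP) lies between the finger pads; the fingertips stand ctrl.finger_overhang ahead of it and the grasp point (between the pads) lies 11 mm behind it (ctrl.finger_overhang is the distance from the TCP to the fingertips, in mm); z points along the fingers, y is the direction in which the jaws open and shut (so a half turn about z gives the same grasp; the last joint's range is limited). The gripper opens to 85 mm and grips with 20 to 120 N. Pads are 22 mm wide; open, the fingers measure 114 mm over their backs; the gripper's body (76 mm by 85 mm) begins 54 mm behind the grasp point. The pads swing forward as they close: fully open they stand 13 mm farther back than shut.
Start: joints at [1.12, 0.628, 0.038, 1.517, -0.027, 0.996, -0.02], TCP at [244.021, -602.471, 239.313] pointing down, gripper open.
Joint ranges: [-3.06, 3.06], [-0.37, 2.12], [-1.25, 1.32], [0.18, 2.47], [-1.1, 4.24], [0.23, 1.98], [-2.94, 2.94]. Speed limits (rad/s): [2.57, 2.57, 3.14, 3.14, 3.14, 3.14, 3.14].

### API

Orientations are given as [roll, pitch, yaw] about the fixed x, y, z axes, in that order (R = Rz(yaw) Ry(pitch) Rx(roll)).
In Python, from cell import ctrl gives the robot as it stands. The module is installed in compiled form; this text tells all that it offers.
- The arm moves only by the tool step_arm, never from a script. Its argument "deltas" is a list that holds one entry, the list of rows, each a list of 7 numbers: the opening, from 0 (shut) to 1 (fully open), then the shift along the world's x, y, z in mm, then the turn, a rotation vector about the world's x, y, z in rad. In form: [[[grip, tx, ty, tz, rx, ry, rz], ...]]. A call has 1 to 10 rows; each row shifts and turns the commanded pose from where the row before left it; what a row does not reach is not made up. A row lasts 1/12 s, in which the tool goes at most 41.7 mm and 7.16 degrees, less where a joint would pass 70% of its speed; a pose out of reach is approached as far as the arm can. A call is refused whole if a number of a shift passes 41.7 or a number of a turn 0.125, either way. A call with a gripper value outside its range is refused whole. The fingers move at their own pace and stop on an object; the grip force is fixed at half the most. Time passes only in rows, so rows that do not move let the fingers close. It gives the time, the measured TCP pose, the force and the opening at its end, in the units of the state.
- ctrl.read_state(): the state, without advancing time (a new reading comes with each control period).
- ctrl.get_image(name): name is "side" or "top" or "wrist"; returns (picture, depth): 420x560x3 uint8, red, green, blue; 420x560 float32, mm along the optical axis (not along the pixel's ray), 0 where there is no reading.
- ctrl.camera_info(name): a dict with "intrinsics" (3x3 intrinsics, pixels), "distortion" ([k1, k2, p1, p2, k3] as OpenCV has them; the pictures are not rectified), "rvec" (rotation vector, rad) and "tvec" (3), from world to camera coordinates, as OpenCV has them. Camera axes: x right, y down, z forward; pixel columns grow to the right and rows downward; lengths in mm; the calibration is good to about 2 mm. A picture is of the moment at which its call begins: read the wrist's pose just before it. camera_info takes no time and is no camera call; for the wrist camera it gives the pose at the moment of the call.
- ctrl.finish_job(): hands the job in, once; it reports no verdict.
The state is a dict: "clock": time; "qpos": joint angles; "qd": joint speeds; "tau": joint torques, N m; "eef_pos": TCP position; "tool_rot": TCP orientation; "force": force on the tool from outside, world axes, zero at the start; "torque": the same for the moment, N m; "width": finger opening in mm.
Only numpy, scipy, OpenCV 4.12 (cv2) and the standard library are available. Lean on these libraries where they do the work, as an engineer would, in place of code of your own. Each camera call takes 0.05 s, during which the arm holds its last target.

## Working session

There is one attempt and no reset: what is moved stays moved. The work goes in short steps, Python scripts to look and compute and a tool call to move; the robot and the scene stay as the last step left them, time stands still between calls to the robot, and variables do not carry over. Pictures are saved under pics/ and viewed, and the job is handed in when it is done.

Besides the shell and the picture viewer there is one more tool, called after ">>>" as name(argument=value, ...), one argument or row to a line, values as JSON. step_arm: Moves the arm, as the interface text tells. Its arguments: {"type":"object","properties":{"deltas":{"type":"array"}},"required":["deltas"]}

```bash
mkdir -p pics; ls
python3 - <<'E'
from cell import ctrl
import cv2,numpy as np
print(ctrl.read_state(), ctrl.finger_overhang)
for n in ("top","side"):
    im,d=ctrl.get_image(n)
    cv2.imwrite(f"pics/{n}0.png",im[:,:,::-1]); np.save(f"pics/{n}0.npy",d); np.save(f"pics/{n}0c.npy",im)
    print(n,ctrl.camera_info(n))
E
```

```text
pics
{'clock': 0.0, 'qpos': array([ 1.12016409,  0.62934799,  0.03843615,  1.51834379, -0.02702828,
        0.99630617, -0.01998167]), 'qd': array([-0.00087392,  0.00104153,  0.00092124,  0.00131362, -0.00143176,
        0.00128077,  0.00139179]), 'tau': array([ 8.16593056e-04, -5.63396144e+01,  1.22643046e+00, -1.93442738e+01,
        1.09215238e-02,  1.04006269e-02, -6.60388693e-06]), 'eef_pos': array([ 243.82531405, -601.88837762,  238.39549435]), 'tool_rot': array([-3.13970480e+00, -2.56343752e-06,  3.84840425e-01]), 'force': array([-0.41588444,  0.2500092 ,  0.34185948]), 'torque': array([ 0.02403521,  0.00417763, -0.04245647]), 'width': 85.16340316344356} 8.0
top {'intrinsics': array([[445.64963751,   0.        , 283.96034556],
       [  0.        , 445.64963751, 210.78777775],
       [  0.        ,   0.        ,   1.        ]]), 'distortion': array([-0.0935796,  0.       ,  0.       ,  0.       ,  0.       ]), 'rvec': array([ 2.12430459, -2.17252745,  0.12484588]), 'tvec': array([ -15.63997528,  499.16287941, 1015.071092  ])}
side {'intrinsics': array([[484.78965961,   0.        , 271.31786361],
       [  0.        , 484.78965961, 208.13667638],
       [  0.        ,   0.        ,   1.        ]]), 'distortion': array([0.02729143, 0.        , 0.        , 0.        , 0.        ]), 'rvec': array([ 0.18601954, -2.76664617,  1.31520178]), 'tvec': array([501.42669884,  91.59907232, 904.57845446])}
```

View pics/top0.png

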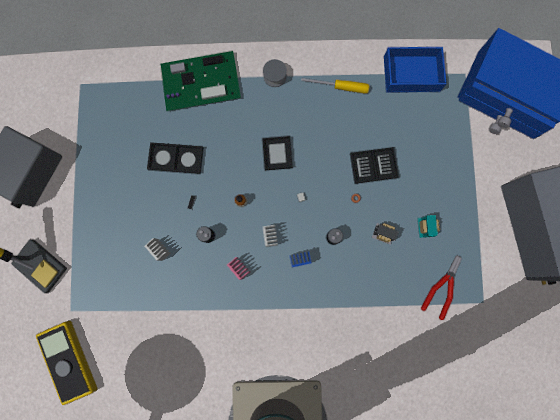

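View pics/side0.png

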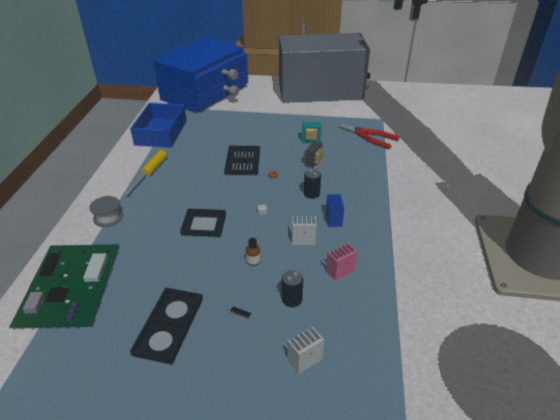

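```bash
cat > h.py <<'E'
import numpy as np,cv2
from cell import ctrl
def info(n):
    c=ctrl.camera_info(n);R=cv2.Rodrigues(np.array(c['rvec']))[0]
    return c['intrinsics'],np.array(c['distortion']),R,np.array(c['tvec']).reshape(3)
def cloud(n,d,inf=None):
    K,D,R,t=inf or info(n)
    h,w=d.shape
    u,v=np.meshgrid(np.arange(w),np.arange(h))
    p=cv2.undistortPoints(np.stack([u,v],-1).reshape(-1,1,2).astype(float),K,D).reshape(h,w,2)
    P=np.concatenate([p*d[...,None],d[...,None]],-1)
    return (P-t)@R
def onplane(n,px,z,inf=None):
    K,D,R,t=inf or info(n)
    p=cv2.undistortPoints(np.array(px,float).reshape(-1,1,2),K,D).reshape(-1,2)
    r=np.c_[p,np.ones(len(p))]@R; c=-R.T@t
    return c+r*((z-c[2])/r[:,2])[:,None]
def proj(n,X,inf=None):
    K,D,R,t=inf or info(n)
    return cv2.projectPoints(np.array(X,float).reshape(-1,3),cv2.Rodrigues(R)[0],t,K,D)[0].reshape(-1,2)
E
python3 - <<'E'
from h import *
im=np.load('pics/top0c.npy');d=np.load('pics/top0.npy')
c=im[130:285,135:450][:,:,::-1]
a=c[:, :160]; b=c[:,155:]
cv2.imwrite('pics/t1.png',cv2.resize(a,None,fx=5,fy=3.87*1.29,interpolation=cv2.INTER_CUBIC)[:600*2])
x=cv2.resize(c[:118+37,0:160],None,fx=5,fy=5,interpolation=cv2.INTER_CUBIC)
cv2.imwrite('pics/t1.png',cv2.resize(c[85:155,0:160],None,fx=5,fy=5,interpolation=cv2.INTER_CUBIC))
cv2.imwrite('pics/t2.png',cv2.resize(c[60:155,155:315],None,fx=5,fy=5,interpolation=cv2.INTER_CUBIC))
cv2.imwrite('pics/t3.png',cv2.resize(c[0:80,0:275],None,fx=2.9,fy=2.9,interpolation=cv2.INTER_CUBIC))
P=cloud('top',d)
Z=P[...,2]
print('bench',np.median(Z[270:300,100:400]))
m=((Z>12)&(Z<75)).astype(np.uint8); m[:135]=0;m[290:]=0;m[:,:140]=0;m[:,450:]=0
n,l,s,ce=cv2.connectedComponentsWithStats(m)
for i in range(1,n):
    if s[i,4]<15: continue
    q=P[l==i]; zt=np.percentile(q[:,2],90)
    tq=q[q[:,2]>zt-8]
    r=cv2.minAreaRect(tq[:,:2].astype(np.float32))
    print(ce[i].round(),s[i,4],'ztop',zt.round(1),'rect',np.round(r[0],1),np.round(r[1],1),round(r[2],1))
E
```

```text
bench 0.2939657245253547
[285. 139.] 33 ztop 16.3 rect [680.  -33.4] [41.9 22.1] 50.1
[163. 144.] 29 ztop 16.2 rect [674.9 269. ] [45.4  4. ] 83.5
[175. 148.] 16 ztop 15.7 rect [662.1 238.1] [ 5.5 23.5] 89.9
[184. 146.] 18 ztop 14.7 rect [669.1 217.3] [27.1  3.1] 89.4
[197. 147.] 27 ztop 15.0 rect [664.8 183.8] [27.7 12.3] 61.4
[391. 149.] 25 ztop 14.7 rect [ 647.5 -290.8] [22.9 15.1] 55.2
[149. 155.] 23 ztop 16.6 rect [647.9 303.3] [ 4.5 36.1] 84.0
[290. 159.] 23 ztop 16.9 rect [628.5 -45.3] [ 2.4 36.6] 88.6
[355. 153.] 20 ztop 16.5 rect [ 639.6 -205.5] [ 7.6 30. ] 22.9
[372. 153.] 22 ztop 14.6 rect [ 636.1 -241.7] [15.  20.2] 86.9
[174. 161.] 23 ztop 15.3 rect [630.7 241.6] [ 5.2 31.1] 82.0
[194. 168.] 44 ztop 16.3 rect [607.6 192.1] [25.6 53. ] 32.8
[156. 169.] 37 ztop 15.3 rect [612.3 285. ] [50.  11.6] 74.1
[377. 175.] 41 ztop 15.3 rect [ 590.3 -260. ] [26.8 34.8] 87.9
[270. 168.] 17 ztop 15.7 rect [607.7   5.1] [ 4.9 29.4] 4.3
[283. 166.] 20 ztop 16.1 rect [609.5 -26.6] [24.2  3.1] 88.5
[175. 170.] 16 ztop 15.0 rect [607.8 237.1] [20.1  5.4] 88.7
[354. 176.] 22 ztop 15.6 rect [ 584.2 -198.3] [35.7  6.5] 11.2
[367. 180.] 17 ztop 15.4 rect [ 571.5 -227.6] [ 4.1 27.2] 7.2
[300. 196.] 47 ztop 17.4 rect [535.2 -66.4] [18.4 14.4] 16.5
[240. 200.] 113 ztop 54.7 rect [528.6  77.2] [13.2 12.3] 5.9
[429. 226.] 371 ztop 48.6 rect [ 455.7 -369.7] [35.2 47.5] 87.8
[386. 232.] 343 ztop 49.0 rect [ 441.1 -263.2] [49.3 33.5] 71.3
[269. 235.] 181 ztop 51.2 rect [441.9   8.3] [45.2 27.8] 7.0
[205. 234.] 231 ztop 57.8 rect [447.5 158. ] [34.4 34.4] 41.4
[334. 236.] 216 ztop 57.9 rect [ 437.6 -141.5] [33.8 34.5] 43.3
[156. 249.] 300 ztop 50.5 rect [413.9 274.3] [46.7 29.1] 38.5
[300. 260.] 124 ztop 51.8 rect [385.3 -60.1] [27.8 44.8] 10.7
[237. 268.] 193 ztop 50.9 rect [367.3  81.4] [44.9 28.2] 40.7
[441. 281.] 69 ztop 15.3 rect [ 324.9 -396.1] [12.7 56.2] 40.2
```

View pics/t1.png

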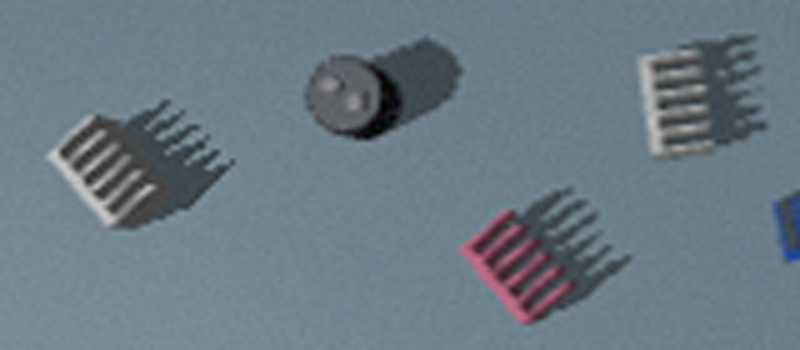

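View pics/t2.png

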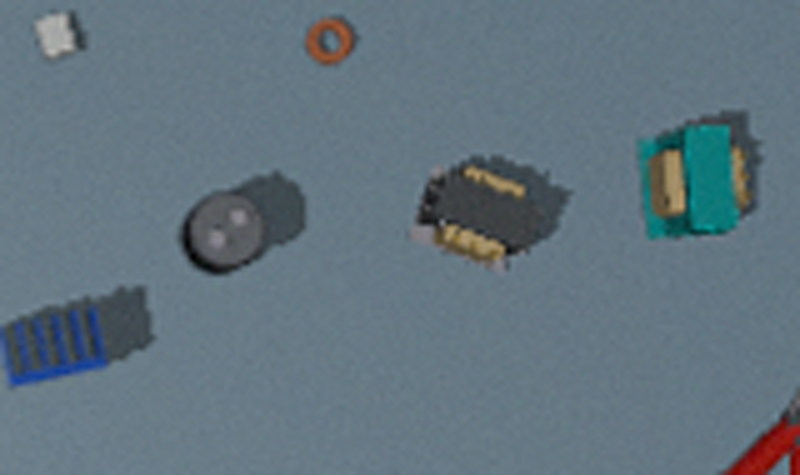

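View pics/t3.png

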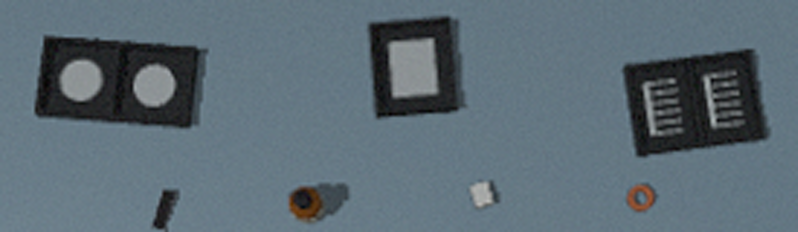

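Run:
```python
from h import *
im=np.load('pics/top0c.npy').astype(int);d=np.load('pics/top0.npy')
P=cloud('top',d);inf=info('top')
def blobs(mask,box,z,minA=10):
    m=np.zeros(mask.shape,np.uint8);r0,r1,c0,c1=box;m[r0:r1,c0:c1]=mask[r0:r1,c0:c1]
    n,l,s,ce=cv2.connectedComponentsWithStats(m,connectivity=8)
    for i in range(1,n):
        if s[i,4]<minA: continue
        v,u=np.nonzero(l==i); X=onplane('top',np.c_[u,v],z,inf)[:,:2]
        r=cv2.minAreaRect(X.astype(np.float32))
        print(ce[i].round(1),s[i,4],'cen',onplane('top',[ce[i]],z,inf)[0,:2].round(1),'rect',np.round(r[0],1),np.round(r[1],1),round(r[2],1))
g=im.mean(2)
for nm,b in dict(cap=(140,176,145,208),tra=(133,173,260,296),sink=(145,186,348,400)).items():
    print(nm,'black');blobs(g<70,b,14,100)
    print(nm,'bright');blobs(g>105,(b[0]+4,b[1]-5,b[2]+4,b[3]-6),4)
# trafo core top
Z=P[...,2]; sel=(Z>44)&(Z<56); 
for nm,b in dict(trafo=(218,246,372,402)).items():
    s=np.zeros_like(sel);s[b[0]:b[1],b[2]:b[3]]=sel[b[0]:b[1],b[2]:b[3]]
    q=P[s];print(q.mean(0));r=cv2.minAreaRect(q[:,:2].astype(np.float32));print(r)
```

```text
cap black
[175.6 157.6] 1161 cen [638.8 236.5] rect [638.9 236.5] [139.   70.4] 83.6
cap bright
[191.6 144. ] 21 cen [674.9 199.3] rect [673.7 199.7] [47.8  2.6] 88.2
[162.5 157.2] 158 cen [643.6 272.3] rect [642.9 272.2] [33.6 32.9] 1.0
[187.7 159.1] 159 cen [636.8 208.6] rect [637.  209.2] [35.7 32.5] 0.5
tra black
[278.3 152.5] 646 cen [644.6 -15.9] rect [644.5 -15.4] [81.9 73.9] 3.2
tra bright
[277.  152.9] 300 cen [646.3 -12.4] rect [646.2 -12.4] [48.1 38.4] 3.4
sink black
[374.6 164.7] 1135 cen [ 608.6 -249.2] rect [ 608.5 -248.5] [ 78.2 111.9] 6.4
sink bright
[357.7 149.3] 22 cen [ 650.7 -211.4] rect [ 650.2 -214.5] [34.6  2.5] 88.8
[379.6 164.4] 35 cen [ 611.5 -263.4] rect [ 611.5 -264.4] [43.1  6.9] 6.3
[358.8 167.4] 39 cen [ 605.  -211.8] rect [ 605.8 -212.4] [45.9  7.4] 7.8
[ 442.06607844 -264.2820224    47.38167056]
((439.6485900878906, -262.8578796386719), (48.76953887939453, 28.85118865966797), 67.16771697998047)
```

```bash
cat > ov.py <<'E'
from h import *
def rect(x,y,w,l,a,z):
    a=np.deg2rad(a);R=np.array([[np.cos(a),-np.sin(a)],[np.sin(a),np.cos(a)]])
    c=np.array([[-w,-l],[w,-l],[w,l],[-w,l]])/2@R.T+[x,y]
    return np.c_[c,np.full(4,z)]
def circ(x,y,r,z):
    t=np.linspace(0,2*np.pi,24,endpoint=False);return np.c_[x+r*np.cos(t),y+r*np.sin(t),np.full(24,z)]
S=[rect(640.2,240.5,68,132,-6.2,14),rect(646.3,-12.4,80,70,3.4,14),rect(610.2,-245,77,108,6.5,14),
 rect(646.3,-12.4,48,38,3.4,4),rect(607.3,-219.2,45,28,6.5,4),rect(613.1,-270.8,45,28,6.5,4),
 rect(441.9,8.3,45,28,7,50),rect(413.9,274.3,45,28,40,50),rect(441,-263.5,48,22,70,48),
 circ(447.5,158,18,55),circ(437.6,-141.5,18,55),circ(528.6,77.2,14,30)]
def draw(n,im,boxes,tag,f=4):
    big=cv2.resize(im[:,:,::-1],None,fx=f,fy=f,interpolation=cv2.INTER_CUBIC)
    for s in S:
        p=(proj(n,s)+.5)*f-.5
        cv2.polylines(big,[np.round(p).astype(np.int32)],True,(0,255,255),1)
    for i,(r0,r1,c0,c1) in enumerate(boxes):
        cv2.imwrite(f'pics/{tag}{i}.png',big[r0*f:r1*f,c0*f:c1*f])
E
python3 - <<'E'
from ov import *
draw('top',np.load('pics/top0c.npy'),[(130,280,140,300),(130,280,260,420)],'ovt')
draw('side',np.load('pics/side0c.npy'),[(130,280,180,350),(220,370,130,330)],'ovs')
E
```

```text
(no output)
```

View pics/ovt0.png

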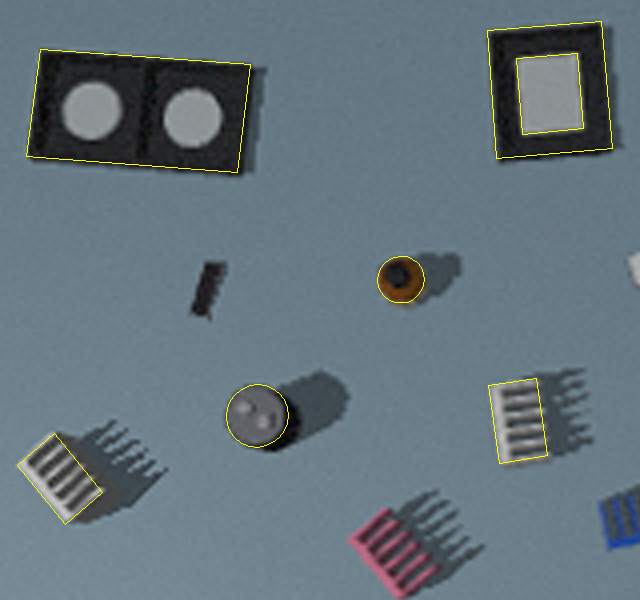

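View pics/ovt1.png

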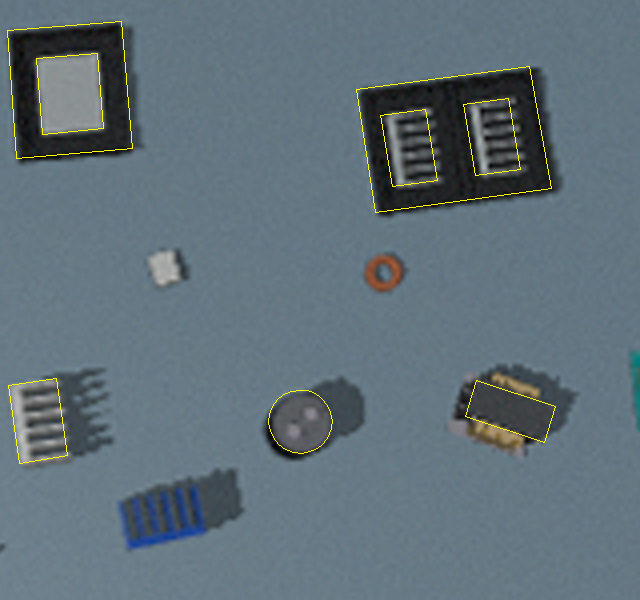

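View pics/ovs0.png

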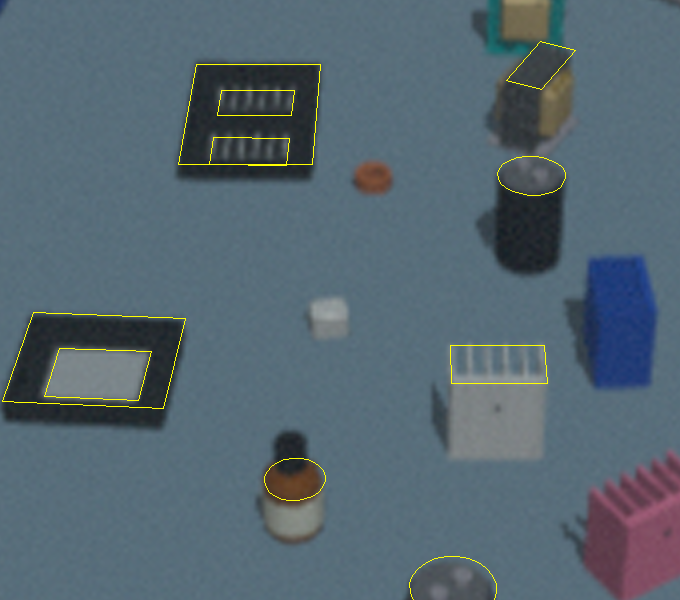

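View pics/ovs1.png

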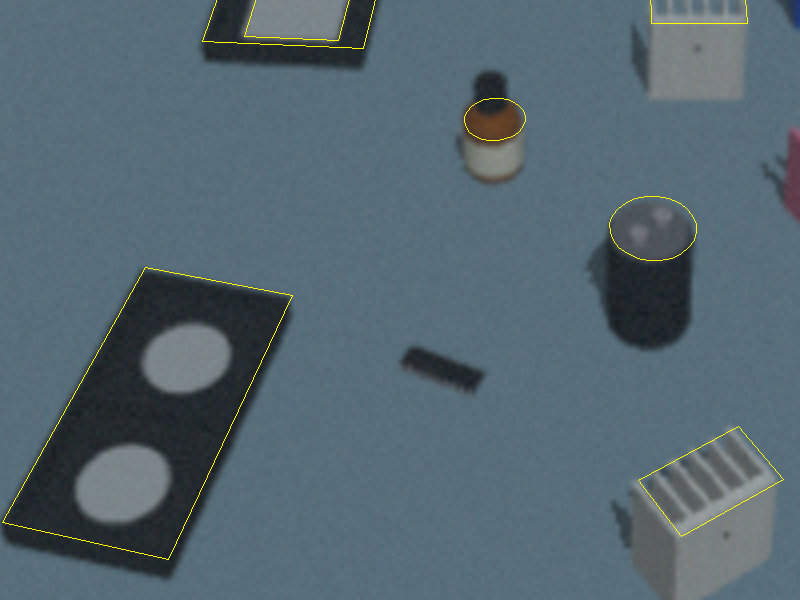

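>>> step_arm(
  deltas=[
    [[1, 15, 35, 0, 0, 0, 0.083], [1, 15, 35, 0, 0, 0, 0.083], [1, 15, 35, 0, 0, 0, 0.083], [1, 15, 35, 0, 0, 0, 0.083], [1, 15, 35, 0, 0, 0, 0.083], [1, 15, 35, 0, 0, 0, 0.083], [1, 15, 35, 0, 0, 0, 0.083], [1, 15, 35, 0, 0, 0, 0.083], [1, 15, 35, 0, 0, 0, 0.083], [1, 15, 35, 0, 0, 0, 0.083]],
  ],
)

```text
clock: 0.93
eef_pos: [394.2, -250.7, 239.2]
tool_rot: [-3.141, 0.0, 1.219]
force: [0.4, 0.7, 0.0]
width: 85.4
```

>>> step_arm(
  deltas=[
    [[1, 10.9, 27.3, -15, 0, 0, 0.061], [1, 10.9, 27.3, -15, 0, 0, 0.061], [1, 10.9, 27.3, -15, 0, 0, 0.061], [1, 10.9, 27.3, -15, 0, 0, 0.061], [1, 0, 0, -20, 0, 0, 0], [1, 0, 0, 0, 0, 0, 0], [1, 0, 0, 0, 0, 0, 0]],
  ],
)

```text
clock: 1.52
eef_pos: [436.6, -143.3, 158.7]
tool_rot: [-3.138, -0.0, 1.459]
force: [0.2, -0.4, 0.2]
width: 85.5
```

Run:
```python
from h import *
s=ctrl.read_state();print(s['eef_pos'],s['tool_rot'],s['qpos'].round(2))
inf=info('wrist')
im,d=ctrl.get_image('wrist');cv2.imwrite('pics/w1.png',im[:,:,::-1])
print(proj('wrist',[437.6,-141.5,55],inf))
P=cloud('wrist',d,inf);Z=P[...,2];m=(Z>48)&(Z<63)&(np.abs(P[...,0]-437)<40)&(np.abs(P[...,1]+141)<40)
(x,y),r=cv2.minEnclosingCircle(P[m][:,:2].astype(np.float32));print(x,y,r)
```

```text
[ 436.58281453 -143.28630651  158.68696656] [-3.13849089e+00 -7.60142649e-05  1.45880702e+00] [ 0.44  0.5  -0.26  2.11  0.23  0.56 -0.1 ]
[[277.91367613 209.62257129]]
436.70513916015625 -143.60781860351562 17.953102111816406
```

View pics/w1.png

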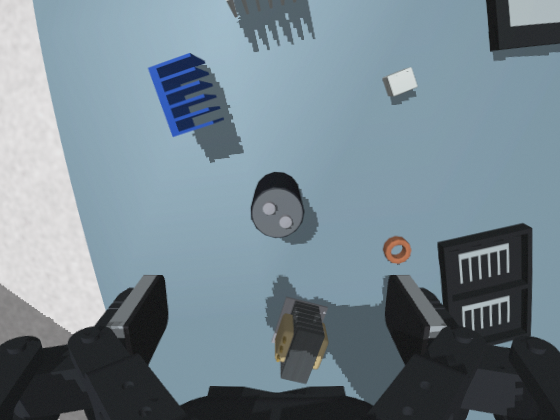

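>>> step_arm(
  deltas=[
    [[1, 0.3, 0.5, -32, 0, 0, 0], [1, 0, 0, -32, 0, 0, 0], [1, 0, 0, -32, 0, 0, 0], [1, 0, 0, -25, 0, 0, 0], [1, 0, 0, -12, 0, 0, 0], [1, 0, 0, -3, 0, 0, 0], [0, 0, 0, 0, 0, 0, 0], [0, 0, 0, 0, 0, 0, 0], [0, 0, 0, 0, 0, 0, 0], [0, 0, 0, 0, 0, 0, 0]],
  ],
)

```text
clock: 2.4
eef_pos: [438.6, -143.6, 24.3]
tool_rot: [3.14, 0.001, 1.458]
force: [-1.4, -1.3, 1.1]
width: 38.8
```

>>> step_arm(
  deltas=[
    [[0, 0, 0, 0, 0, 0, 0], [0, 0, 0, 0, 0, 0, 0], [0, 0, 0, 0, 0, 0, 0]],
  ],
)

```text
clock: 2.65
eef_pos: [438.5, -143.5, 24.5]
tool_rot: [3.14, 0.001, 1.458]
force: [-1.7, -1.1, 6.7]
width: 34.8
```

>>> step_arm(
  deltas=[
    [[0, 0, 0, 15, 0, 0, 0], [0, 0, 0, 30, 0, 0, 0], [0, 0, 0, 30, 0, 0, 0], [0, 10, 18, 25, 0, 0, 0], [0, 17, 30, 0, 0, 0, 0], [0, 17, 30, 0, 0, 0, 0], [0, 17, 30, 0, 0, 0, 0], [0, 17, 30, 0, 0, 0, 0], [0, 17, 30, 0, 0, 0, 0], [0, 17, 30, 0, 0, 0, 0]],
  ],
)

```text
clock: 3.48
eef_pos: [550.5, 56.7, 124.0]
tool_rot: [3.141, 0.0, 1.459]
force: [0.7, 0.8, -1.3]
width: 34.7
```

>>> step_arm(
  deltas=[
    [[0, 17.2, 30.2, 0, 0, 0, 0], [0, 17.2, 30.2, 0, 0, 0, 0], [0, 17.2, 30.2, 0, 0, 0, 0], [0, 17.2, 30.2, 0, 0, 0, 0], [0, 10, 17, -10, 0, 0, 0], [0, 7.2, 13.2, -20, 0, 0, 0], [0, 0, 0, -20, 0, 0, 0], [0, 0, 0, -20, 0, 0, 0], [0, 0, 0, 0, 0, 0, 0], [0, 0, 0, 0, 0, 0, 0]],
  ],
)

```text
clock: 4.32
eef_pos: [635.0, 205.7, 52.7]
tool_rot: [-3.139, 0.001, 1.459]
force: [1.4, 0.3, -0.4]
width: 34.4
```

Run:
```python
from ov import *
s=ctrl.read_state();print(s['eef_pos'],s['tool_rot'],s['qpos'].round(2),s['force'].round(1))
im,d=ctrl.get_image('wrist');cv2.imwrite('pics/w2.png',im[:,:,::-1])
im,d=ctrl.get_image('side');draw('side',im,[(230,380,120,320)],'s2_')
```

```text
[634.95221075 205.69129299  52.73609268] [-3.13939317e+00  1.35788517e-03  1.45889518e+00] [-0.18  0.89 -0.31  1.59  0.37  0.72 -0.77] [ 1.4  0.3 -0.4]
```

View pics/w2.png

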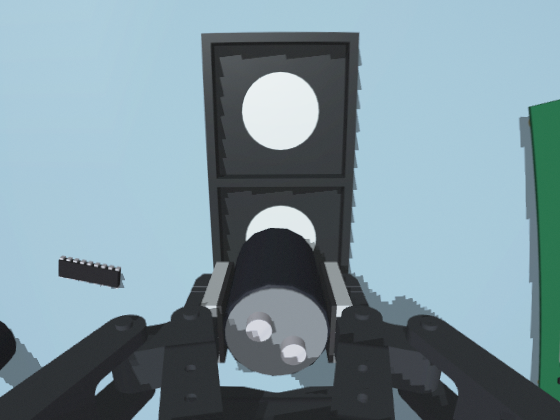

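View pics/s2_0.png

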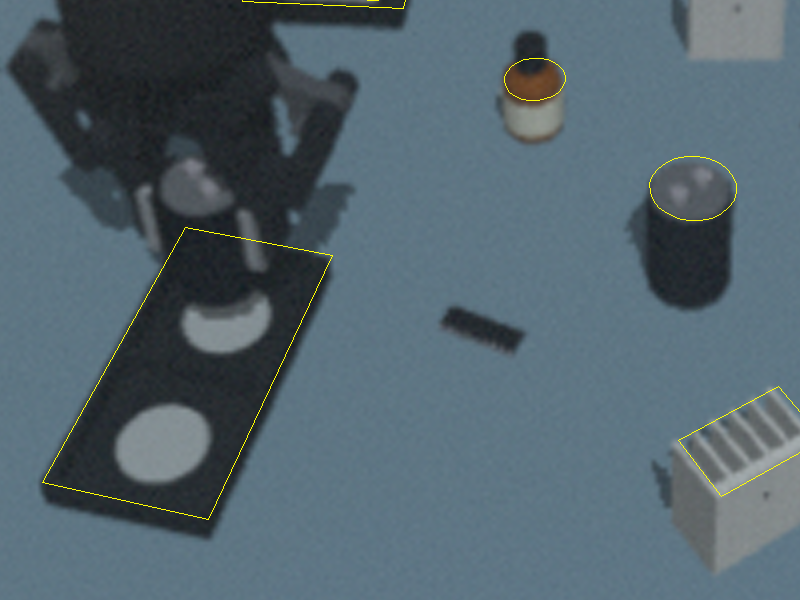

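>>> step_arm(
  deltas=[
    [[0, 1.8, 2.9, -8, 0, 0, 0], [0, 0, 0, -8, 0, 0, 0], [0, 0, 0, -5, 0, 0, 0], [0, 0, 0, -2.5, 0, 0, 0], [0, 0, 0, 0, 0, 0, 0]],
  ],
)

```text
clock: 4.83
eef_pos: [637.3, 208.9, 29.1]
tool_rot: [-3.141, 0.0, 1.459]
force: [-0.7, 0.4, -1.0]
width: 34.4
```

>>> step_arm(
  deltas=[
    [[0, 0, 0, -0.8, 0, 0, 0], [0, 0, 0, 0, 0, 0, 0], [0.5, 0, 0, 0, 0, 0, 0], [0.8, 0, 0, 0, 0, 0, 0], [1, 0, 0, 0, 0, 0, 0], [1, 0, 0, 0, 0, 0, 0], [1, 0, 0, 10, 0, 0, 0], [1, 0, 0, 30, 0, 0, 0], [1, 0, 0, 35, 0, 0, 0], [1, 0, 0, 35, 0, 0, 0]],
  ],
)

```text
clock: 5.67
eef_pos: [637.2, 209.1, 140.4]
tool_rot: [-3.14, 0.0, 1.459]
force: [1.0, 0.3, 0.2]
width: 85.5
```

Run:
```python
from ov import *
s=ctrl.read_state();print(s['eef_pos'],s['width'],s['force'].round(1))
im,d=ctrl.get_image('wrist');cv2.imwrite('pics/w3.png',im[:,:,::-1])
```

```text
[637.18036816 209.05010016 140.43834829] 85.45187212346448 [1.  0.3 0.2]
```

View pics/w3.png

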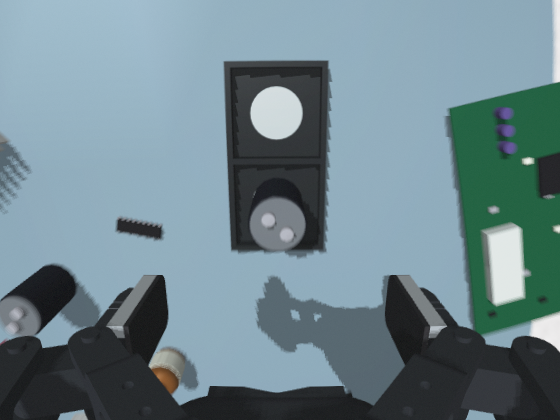

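>>> step_arm(
  deltas=[
    [[1, -31.6, -8.5, 0, 0, 0, 0], [1, -31.6, -8.5, 0, 0, 0, 0], [1, -31.6, -8.5, 0, 0, 0, 0], [1, -31.6, -8.5, 0, 0, 0, 0], [1, -31.6, -8.5, 0, 0, 0, 0], [1, -31.6, -8.5, 0, 0, 0, 0], [1, 0, 0, 0, 0, 0, 0], [1, 0, 0, 0, 0, 0, 0]],
  ],
)

```text
clock: 6.38
eef_pos: [446.9, 157.7, 139.9]
tool_rot: [3.141, 0.001, 1.46]
force: [0.5, 1.5, -0.1]
width: 85.2
```

```bash
cat >> h.py <<'E'
def wfit(x0,y0,zl,zh,R=40,name=None):
    s=ctrl.read_state();print(s['eef_pos'].round(1),s['tool_rot'].round(3),s['qpos'].round(2))
    inf=info('wrist');im,d=ctrl.get_image('wrist')
    if name: cv2.imwrite(f'pics/{name}.png',im[:,:,::-1])
    P=cloud('wrist',d,inf);m=(P[...,2]>zl)&(P[...,2]<zh)&(np.hypot(P[...,0]-x0,P[...,1]-y0)<R)&(d>0)
    q=P[m][:,:2].astype(np.float32);print(m.sum(),cv2.minEnclosingCircle(q),cv2.minAreaRect(q))
E
python3 -c "
from h import *
wfit(447.5,158,48,63)"
```

```text
[446.9 157.7 139.9] [3.141e+00 1.000e-03 1.460e+00] [-0.16  0.56 -0.34  2.09  0.35  0.55 -0.86]
2576 ((447.7597351074219, 158.68118286132812), 17.85736656188965) ((447.94775390625, 158.99136352539062), (34.94927978515625, 35.12966537475586), 82.66339874267578)
```

>>> step_arm(
  deltas=[
    [[1, 0.7, 0.8, -32, 0, 0, 0], [1, 0, 0, -32, 0, 0, 0], [1, 0, 0, -32, 0, 0, 0], [1, 0, 0, -15, 0, 0, 0], [1, 0, 0, -5, 0, 0, 0], [0, 0, 0, 0, 0, 0, 0], [0, 0, 0, 0, 0, 0, 0], [0, 0, 0, 0, 0, 0, 0], [0, 0, 0, 0, 0, 0, 0], [0, 0, 0, 0, 0, 0, 0]],
  ],
)

```text
clock: 7.27
eef_pos: [449.9, 159.2, 24.4]
tool_rot: [3.139, -0.001, 1.459]
force: [0.4, 0.5, 4.7]
width: 34.6
```

>>> step_arm(
  deltas=[
    [[0, 0, 0, 0, 0, 0, 0], [0, 0, 0, 0, 0, 0, 0]],
  ],
)

```text
clock: 7.43
eef_pos: [449.9, 159.3, 24.4]
tool_rot: [3.139, -0.001, 1.459]
force: [-0.8, 0.5, 5.7]
width: 34.6
```

>>> step_arm(
  deltas=[
    [[0, 0, 0, 15, 0, 0, 0], [0, 0, 0, 30, 0, 0, 0], [0, 0, 0, 35, 0, 0, 0], [0, 13.7, 8, 10, 0, 0, 0], [0, 30, 17.5, 0, 0, 0, 0], [0, 30, 17.5, 0, 0, 0, 0], [0, 30, 17.5, 0, 0, 0, 0], [0, 30, 17.5, 0, 0, 0, 0], [0, 30, 17.5, 0, 0, 0, 0], [0, 30, 17.5, 0, 0, 0, 0]],
  ],
)

```text
clock: 8.27
eef_pos: [643.9, 272.2, 114.0]
tool_rot: [3.141, -0.0, 1.458]
force: [0.3, -0.2, -1.8]
width: 34.7
```

>>> step_arm(
  deltas=[
    [[0, 0, 0, -10, 0, 0, 0], [0, 0, 0, -25, 0, 0, 0], [0, 0, 0, -25, 0, 0, 0], [0, 0, 0, 0, 0, 0, 0], [0, 0, 0, 0, 0, 0, 0]],
  ],
)

```text
clock: 8.68
eef_pos: [641.3, 271.0, 52.2]
tool_rot: [-3.139, 0.002, 1.459]
force: [0.3, -0.4, -0.7]
width: 34.8
```

>>> step_arm(
  deltas=[
    [[0, 2.2, 1.3, -8, 0, 0, 0], [0, 0, 0, -8, 0, 0, 0], [0, 0, 0, -5, 0, 0, 0], [0, 0, 0, -3, 0, 0, 0], [0, 0, 0, 0, 0, 0, 0]],
  ],
)

```text
clock: 9.1
eef_pos: [644.8, 273.2, 28.9]
tool_rot: [3.142, 0.0, 1.459]
force: [-1.1, -0.1, -0.2]
width: 34.8
```

Bottom about 0.5 mm over the floor; release and rise, then go toward the sink at (414, 274).

>>> step_arm(
  deltas=[
    [[0, 0, 0, -0.7, 0, 0, 0], [0, 0, 0, 0, 0, 0, 0], [0.5, 0, 0, 0, 0, 0, 0], [0.8, 0, 0, 0, 0, 0, 0], [1, 0, 0, 0, 0, 0, 0], [1, 0, 0, 0, 0, 0, 0], [1, 0, 0, 10, 0, 0, 0], [1, 0, 0, 30, 0, 0, 0], [1, 0, 0, 35, 0, 0, 0], [1, 0, 0, 35, 0, 0, 0]],
  ],
)

```text
clock: 9.93
eef_pos: [644.2, 273.1, 139.7]
tool_rot: [-3.14, 0.0, 1.459]
force: [0.1, 1.0, -0.1]
width: 85.3
```

Run:
```python
from ov import *
wfit(643.6,272.3,52,68,40,'w4')
im,d=ctrl.get_image('side');draw('side',im,[(220,370,130,330)],'s4_')
```

```text
[644.2 273.1 139.7] [-3.14   0.     1.459] [-0.24  0.83 -0.37  1.44  0.34  0.93 -0.82]
2647 ((644.6800537109375, 272.0820007324219), 17.985666275024414) ((644.7158813476562, 272.32843017578125), (35.07400131225586, 35.20628356933594), 64.37338256835938)
```

View pics/w4.png

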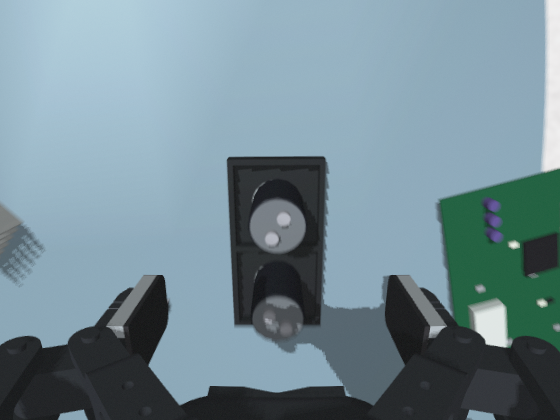

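View pics/s4_0.png

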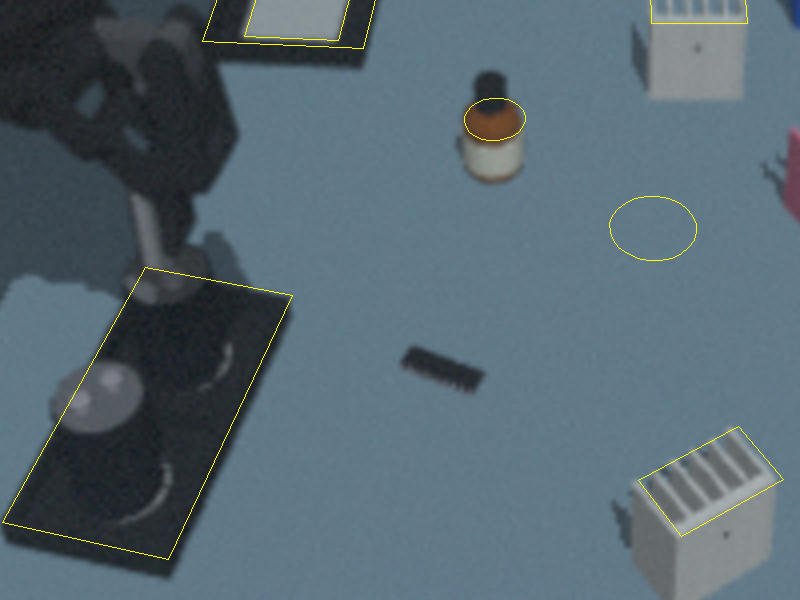

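>>> step_arm(
  deltas=[
    [[1, -28.8, 0.2, 0, 0, 0, 0.101], [1, -28.8, 0.2, 0, 0, 0, 0.101], [1, -28.8, 0.2, 0, 0, 0, 0.101], [1, -28.8, 0.2, 0, 0, 0, 0.101], [1, -28.8, 0.2, 0, 0, 0, 0.101], [1, -28.8, 0.2, 0, 0, 0, 0.101], [1, -28.8, 0.2, 0, 0, 0, 0.101], [1, -28.8, 0.2, 0, 0, 0, 0.101], [1, 0, 0, 0, 0, 0, 0], [1, 0, 0, 0, 0, 0, 0]],
  ],
)

```text
clock: 10.87
eef_pos: [413.3, 275.0, 139.0]
tool_rot: [3.141, 0.0, 2.269]
force: [0.8, -0.1, 0.5]
width: 85.7
```

Run:
```python
from ov import *
wfit(413.9,274.3,44,56,40,'w5')
```

```text
[413.3 275.  139. ] [3.141 0.    2.269] [-0.26  0.62 -0.57  2.03  0.55  0.65 -0.5 ]
1482 ((415.2860107421875, 273.6262512207031), 26.461894989013672) ((415.08917236328125, 273.7528381347656), (44.923606872558594, 28.635601043701172), 41.112754821777344)
```

View pics/w5.png

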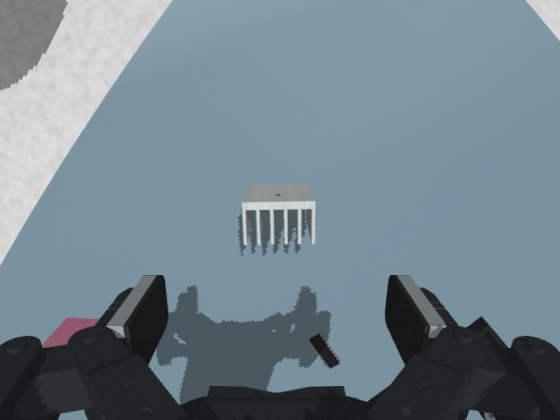

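>>> step_arm(
  deltas=[
    [[1, 1.2, -1.2, -32, 0, 0, 0.019], [1, 0, 0, -32, 0, 0, 0], [1, 0, 0, -32, 0, 0, 0], [1, 0, 0, -15, 0, 0, 0], [1, 0, 0, -5, 0, 0, 0], [0, 0, 0, 0, 0, 0, 0], [0, 0, 0, 0, 0, 0, 0], [0, 0, 0, 0, 0, 0, 0], [0, 0, 0, 0, 0, 0, 0], [0, 0, 0, 0, 0, 0, 0]],
  ],
)

```text
clock: 11.75
eef_pos: [416.6, 274.2, 23.7]
tool_rot: [3.139, 0.0, 2.285]
force: [1.2, -0.6, 5.5]
width: 44.2
```

>>> step_arm(
  deltas=[
    [[0, 0, 0, 0, 0, 0, 0], [0, 0, 0, 0, 0, 0, 0]],
  ],
)

```text
clock: 11.92
eef_pos: [416.6, 274.2, 23.7]
tool_rot: [3.139, 0.0, 2.285]
force: [-0.6, -0.6, 7.6]
width: 44.1
```

>>> step_arm(
  deltas=[
    [[0, 0, 0, 15, 0, 0, 0], [0, 0, 0, 30, 0, 0, 0], [0, 0, 0, 35, 0, 0, 0], [0, 6, -15, 20, 0, 0, -0.02], [0, 12, -31, 0, 0, 0, -0.0376], [0, 12, -31, 0, 0, 0, -0.0376], [0, 12, -31, 0, 0, 0, -0.0376], [0, 12, -31, 0, 0, 0, -0.0376], [0, 12, -31, 0, 0, 0, -0.0376], [0, 12, -31, 0, 0, 0, -0.0376]],
  ],
)

```text
clock: 12.75
eef_pos: [494.0, 70.8, 123.0]
tool_rot: [3.141, 0.0, 2.038]
force: [0.8, 0.5, -0.7]
width: 43.9
```

>>> step_arm(
  deltas=[
    [[0, 12, -31, 0, 0, 0, -0.0376], [0, 12, -31, 0, 0, 0, -0.0376], [0, 12, -31, 0, 0, 0, -0.0376], [0, 12, -31, 0, 0, 0, -0.0376], [0, 12, -31, 0, 0, 0, -0.0376], [0, 12, -31, 0, 0, 0, -0.0376], [0, 12, -31, 0, 0, 0, -0.0376], [0, 12, -31, 0, 0, 0, -0.0376], [0, 12, -31, 0, 0, 0, -0.0376], [0, 0, 0, 0, 0, 0, 0]],
  ],
)

```text
clock: 13.58
eef_pos: [602.6, -216.4, 122.4]
tool_rot: [3.14, 0.007, 1.69]
force: [-0.8, -1.6, -0.3]
width: 44.4
```

>>> step_arm(
  deltas=[
    [[0, 2, -2, -15, 0, 0, -0.006], [0, 1, -1, -25, 0, 0, 0], [0, 1, -1, -25, 0, 0, 0], [0, 0, 0, -5, 0, 0, 0], [0, 0, 0, 0, 0, 0, 0], [0, 0, 0, 0, 0, 0, 0]],
  ],
)

```text
clock: 14.08
eef_pos: [605.6, -209.2, 52.5]
tool_rot: [-3.142, -0.001, 1.697]
force: [0.1, -0.0, -0.3]
width: 44.4
```

Run:
```python
from ov import *
s=ctrl.read_state();print(s['eef_pos'].round(1),s['tool_rot'].round(3),s['qpos'].round(2))
im,d=ctrl.get_image('wrist');cv2.imwrite('pics/w6.png',im[:,:,::-1])
# recheck tray via overlay in wrist
S[:]=S[2:3]+[rect(607.2,-221,45,28,6.5,4),rect(613,-272.7,45,28,6.5,4)]
draw('wrist',im,[(0,420,0,560)],'w6o',1)
```

```text
[ 605.6 -209.2   52.5] [-3.142e+00 -1.000e-03  1.697e+00] [ 0.54  0.89 -0.44  1.67  0.53  0.71 -0.03]
```

View pics/w6o0.png

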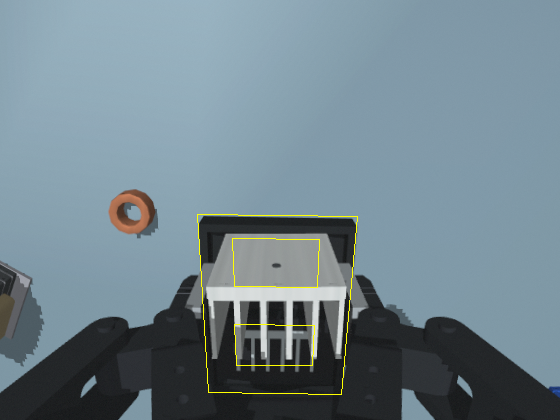

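>>> step_arm(
  deltas=[
    [[0, 0.8, -6, 0, 0, 0, -0.013], [0, 0.8, -5.6, -5, 0, 0, 0], [0, 0, 0, -8, 0, 0, 0], [0, 0, 0, -7, 0, 0, 0], [0, 0, 0, -4, 0, 0, 0], [0, 0, 0, 0, 0, 0, 0]],
  ],
)

```text
clock: 14.63
eef_pos: [606.8, -221.9, 27.9]
tool_rot: [-3.141, -0.0, 1.683]
force: [0.6, 0.9, -0.6]
width: 44.4
```

>>> step_arm(
  deltas=[
    [[0, 0, 0, -0.3, 0, 0, 0], [0, 0, 0, 0, 0, 0, 0], [0.7, 0, 0, 0, 0, 0, 0], [0.8, 0, 0, 0, 0, 0, 0], [1, 0, 0, 0, 0, 0, 0], [1, 0, 0, 0, 0, 0, 0], [1, 0, 0, 10, 0, 0, 0], [1, 0, 0, 30, 0, 0, 0], [1, 0, 0, 35, 0, 0, 0], [1, 0, 0, 35, 0, 0, 0]],
  ],
)

```text
clock: 15.47
eef_pos: [606.6, -221.6, 139.4]
tool_rot: [-3.141, -0.001, 1.683]
force: [1.0, 0.1, -0.1]
width: 85.7
```

Run:
```python
from ov import *
wfit(607,-221,47,62,40,'w7')
```

```text
[ 606.6 -221.6  139.4] [-3.141e+00 -1.000e-03  1.683e+00] [ 0.6   0.78 -0.5   1.61  0.46  0.87  0.03]
1583 ((606.7535400390625, -221.40841674804688), 26.373729705810547) ((606.8187866210938, -221.41163635253906), (45.064876556396484, 28.60759735107422), 6.539949893951416)
```

View pics/w7.png

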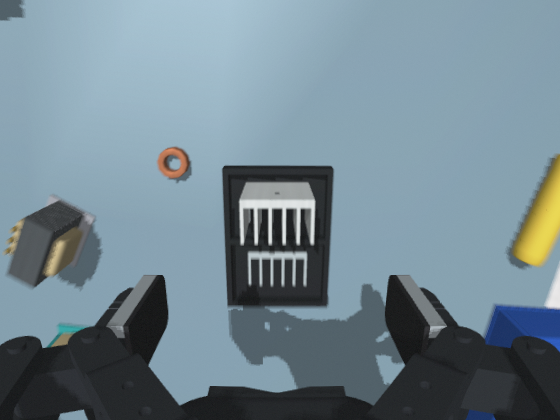

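>>> step_arm(
  deltas=[
    [[1, -20.6, 28.7, 0, 0, 0, 0.001], [1, -20.6, 28.7, 0, 0, 0, 0.001], [1, -20.6, 28.7, 0, 0, 0, 0.001], [1, -20.6, 28.7, 0, 0, 0, 0.001], [1, -20.6, 28.7, 0, 0, 0, 0.001], [1, -20.6, 28.7, 0, 0, 0, 0.001], [1, -20.6, 28.7, 0, 0, 0, 0.001], [1, -20.6, 28.7, 0, 0, 0, 0.001], [1, 0, 0, 0, 0, 0, 0], [1, 0, 0, 0, 0, 0, 0]],
  ],
)

```text
clock: 16.35
eef_pos: [441.8, 9.4, 138.8]
tool_rot: [3.141, 0.0, 1.696]
force: [0.3, -0.9, 0.3]
width: 85.5
```

Run:
```python
from ov import *
wfit(441.9,8.3,44,56,40,'w8')
```

```text
[441.8   9.4 138.8] [3.141 0.    1.696] [ 0.24  0.54 -0.46  2.17  0.47  0.53 -0.45]
1499 ((441.51177978515625, 6.242222785949707), 26.3653507232666) ((441.484130859375, 6.253332138061523), (45.17637634277344, 28.400426864624023), 7.094864845275879)
```

View pics/w8.png

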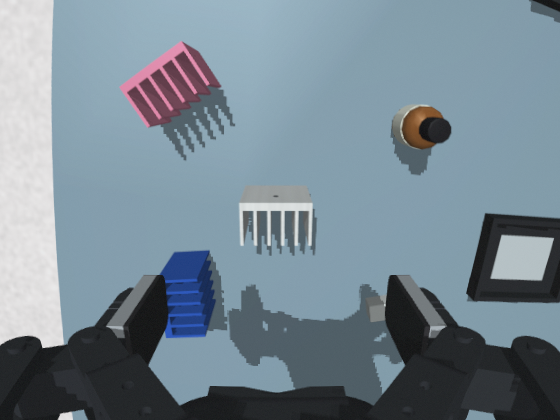

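>>> step_arm(
  deltas=[
    [[1, -1, -3.2, -32, 0, 0, 0], [1, 0, 0, -32, 0, 0, 0], [1, 0, 0, -32, 0, 0, 0], [1, 0, 0, -15, 0, 0, 0], [1, 0, 0, -5, 0, 0, 0], [0, 0, 0, 0, 0, 0, 0], [0, 0, 0, 0, 0, 0, 0], [0, 0, 0, 0, 0, 0, 0], [0, 0, 0, 0, 0, 0, 0], [0, 0, 0, 0, 0, 0, 0]],
  ],
)

```text
clock: 17.23
eef_pos: [442.2, 4.1, 22.8]
tool_rot: [3.14, 0.0, 1.69]
force: [-0.1, -1.1, 1.9]
width: 44.2
```

>>> step_arm(
  deltas=[
    [[0, 0, 0, 0, 0, 0, 0], [0, 0, 0, 0, 0, 0, 0]],
  ],
)

```text
clock: 17.4
eef_pos: [442.2, 4.1, 22.8]
tool_rot: [3.14, 0.001, 1.69]
force: [-0.2, -0.3, 7.2]
width: 44.2
```

>>> step_arm(
  deltas=[
    [[0, 0, 0, 15, 0, 0, 0], [0, 0, 0, 30, 0, 0, 0], [0, 0, 0, 35, 0, 0, 0], [0, 8.6, -14, 20, 0, 0, 0], [0, 17.1, -27.9, 0, 0, 0, 0], [0, 17.1, -27.9, 0, 0, 0, 0], [0, 17.1, -27.9, 0, 0, 0, 0], [0, 17.1, -27.9, 0, 0, 0, 0], [0, 17.1, -27.9, 0, 0, 0, 0], [0, 17.1, -27.9, 0, 0, 0, 0]],
  ],
)

```text
clock: 18.23
eef_pos: [552.7, -178.7, 122.1]
tool_rot: [-3.141, -0.0, 1.69]
force: [-1.0, 0.3, -0.9]
width: 44.1
```

>>> step_arm(
  deltas=[
    [[0, 17.1, -27.9, 0, 0, 0, 0], [0, 17.1, -27.9, 0, 0, 0, 0], [0, 17.1, -27.9, 0, 0, 0, 0], [0, 8.5, -14, 0, 0, 0, 0], [0, 0, 0, 0, 0, 0, 0], [0, 0, 0, 0, 0, 0, 0]],
  ],
)

```text
clock: 18.73
eef_pos: [611.8, -275.3, 121.4]
tool_rot: [-3.141, -0.001, 1.689]
force: [-0.4, 0.4, -1.0]
width: 43.9
```

>>> step_arm(
  deltas=[
    [[0, 1, 0, -20, 0, 0, -0.005], [0, 0, 0, -25, 0, 0, 0], [0, 0, 0, -24, 0, 0, 0], [0, 0, 0, 0, 0, 0, 0], [0, 0, 0, 0, 0, 0, 0]],
  ],
)

```text
clock: 19.15
eef_pos: [612.0, -272.8, 52.2]
tool_rot: [-3.139, -0.002, 1.688]
force: [0.3, 0.5, -0.6]
width: 43.8
```

Run:
```python
from ov import *
s=ctrl.read_state();print(s['eef_pos'].round(1),s['tool_rot'].round(3),s['qpos'].round(2))
im,d=ctrl.get_image('wrist');cv2.imwrite('pics/w9.png',im[:,:,::-1])
im,d=ctrl.get_image('side');draw('side',im,[(120,220,180,340)],'s9_')
```

```text
[ 612.  -272.8   52.2] [-3.139e+00 -2.000e-03  1.688e+00] [ 0.69  0.95 -0.57  1.57  0.64  0.82 -0.02]
```

View pics/w9.png

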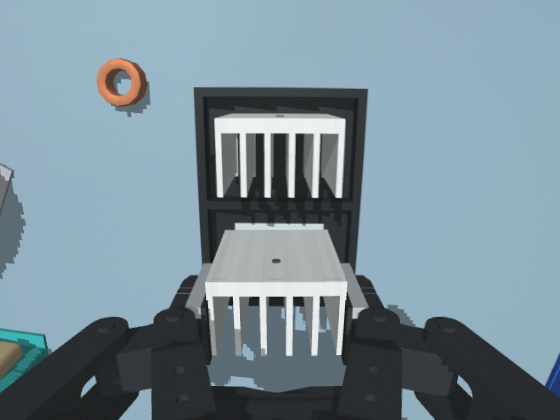

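View pics/s9_0.png

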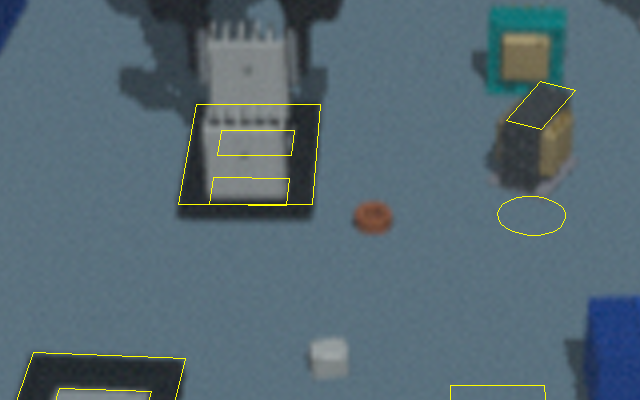

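>>> step_arm(
  deltas=[
    [[0, 0.5, -0.8, -10, 0, 0, 0], [0, 0, 0, -8, 0, 0, 0], [0, 0, 0, -4.5, 0, 0, 0], [0, 0, 0, -2, 0, 0, 0], [0, 0, 0, 0, 0, 0, 0]],
  ],
)

```text
clock: 19.67
eef_pos: [613.3, -275.3, 27.7]
tool_rot: [-3.14, -0.001, 1.686]
force: [0.3, -0.9, -1.7]
width: 44.3
```

>>> step_arm(
  deltas=[
    [[0, 0, 0, -0.7, 0, 0, 0], [0, 0, 0, 0, 0, 0, 0], [0.7, 0, 0, 0, 0, 0, 0], [0.8, 0, 0, 0, 0, 0, 0], [1, 0, 0, 0, 0, 0, 0], [1, 0, 0, 0, 0, 0, 0], [1, 0, 0, 10, 0, 0, 0], [1, 0, 0, 30, 0, 0, 0], [1, 0, 0, 35, 0, 0, 0], [1, 0, 0, 35, 0, 0, 0]],
  ],
)

```text
clock: 20.5
eef_pos: [613.4, -275.1, 139.2]
tool_rot: [-3.141, -0.001, 1.686]
force: [0.8, -0.1, 0.5]
width: 85.1
```

Run:
```python
from ov import *
wfit(613,-273,47,62,29,'w10')
```

```text
[ 613.4 -275.1  139.2] [-3.141e+00 -1.000e-03  1.686e+00] [ 0.72  0.84 -0.63  1.53  0.57  0.96  0.04]
1635 ((613.5288696289062, -273.04486083984375), 26.33318328857422) ((613.5, -272.941650390625), (45.23311996459961, 28.74049949645996), 6.855356216430664)
```

View pics/w10.png

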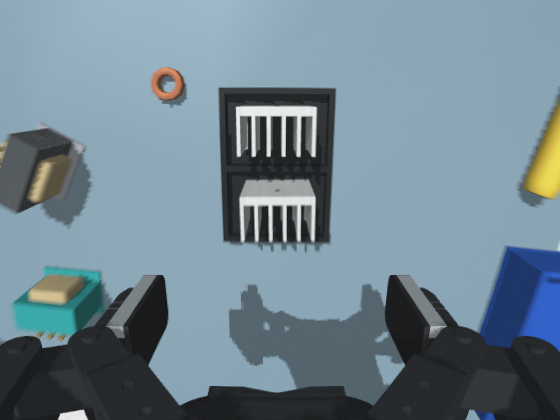

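>>> step_arm(
  deltas=[
    [[1, -17.2, 1.2, 0, 0, 0, 0.111], [1, -17.2, 1.2, 0, 0, 0, 0.111], [1, -17.2, 1.2, 0, 0, 0, 0.111], [1, -17.2, 1.2, 0, 0, 0, 0.111], [1, -17.2, 1.2, 0, 0, 0, 0.111], [1, -17.2, 1.2, 0, 0, 0, 0.111], [1, -17.2, 1.2, 0, 0, 0, 0.111], [1, -17.2, 1.2, 0, 0, 0, 0.111], [1, -17.2, 1.2, 0, 0, 0, 0.111], [1, -17.2, 1.2, 0, 0, 0, 0.111]],
  ],
)

```text
clock: 21.38
eef_pos: [441.2, -263.6, 138.5]
tool_rot: [-3.141, 0.001, 2.801]
force: [-0.1, -0.2, -0.1]
width: 85.5
```

>>> step_arm(
  deltas=[
    [[1, 0, 0, 0, 0, 0, 0], [1, 0, 0, 0, 0, 0, 0]],
  ],
)

```text
clock: 21.55
eef_pos: [441.7, -264.0, 138.3]
tool_rot: [-3.141, 0.001, 2.793]
force: [0.6, 0.1, -0.7]
width: 85.6
```

Run:
```python
from ov import *
wfit(441,-263.5,44,54,40,'w11')
```

```text
[ 441.7 -264.   138.3] [-3.141e+00  1.000e-03  2.793e+00] [ 1.07  0.76 -0.92  1.97  0.82  0.84  0.9 ]
2666 ((442.7237548828125, -265.1104736328125), 26.023590087890625) ((439.35107421875, -263.68048095703125), (47.952789306640625, 29.434354782104492), 67.61494445800781)
```

View pics/w11.png

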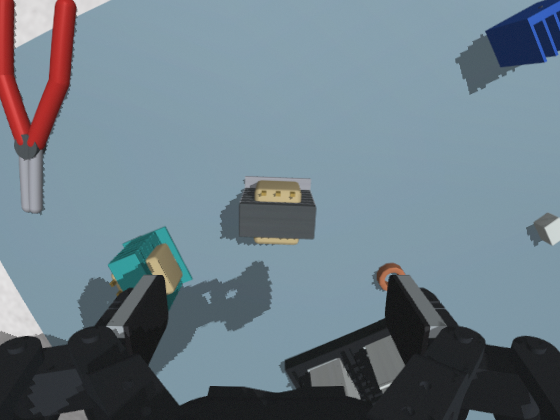

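Run:
```python
from h import *
print(onplane('wrist',[(241,205),(315,207),(314,239),(240,236)],48).round(1))
X=onplane('wrist',[(241,205),(315,207),(314,239),(240,236)],48)
print(X.mean(0),np.rad2deg(np.arctan2(*(X[1]-X[0])[1::-1])),np.rad2deg(np.arctan2(*(X[2]-X[3])[1::-1])),np.linalg.norm(X[1]-X[0]),np.linalg.norm(X[3]-X[0]))
```

```text
[[ 426.1 -282.1   48. ]
 [ 442.9 -239.6   48. ]
 [ 462.8 -246.8   48. ]
 [ 444.9 -290.2   48. ]]
[ 444.17750046 -264.64957096   48.        ] 68.42747124329671 67.55606342704696 45.703734630391175 20.411168917913436
```

>>> step_arm(
  deltas=[
    [[1, 1.3, -0.7, -32, 0, 0, -0.035], [1, 0, 0, -32, 0, 0, 0], [1, 0, 0, -32, 0, 0, 0], [1, 0, 0, -15, 0, 0, 0], [1, 0, 0, -5, 0, 0, 0], [0, 0, 0, 0, 0, 0, 0], [0, 0, 0, 0, 0, 0, 0], [0, 0, 0, 0, 0, 0, 0], [0, 0, 0, 0, 0, 0, 0], [0, 0, 0, 0, 0, 0, 0]],
  ],
)

```text
clock: 22.43
eef_pos: [444.5, -264.6, 23.4]
tool_rot: [-3.142, 0.003, 2.76]
force: [0.6, -0.1, 6.0]
width: 47.2
```

>>> step_arm(
  deltas=[
    [[0, 0, 0, 0, 0, 0, 0], [0, 0, 0, 0, 0, 0, 0]],
  ],
)

```text
clock: 22.6
eef_pos: [444.5, -264.6, 23.4]
tool_rot: [-3.142, 0.003, 2.76]
force: [-0.3, -0.1, 7.3]
width: 47.3
```

Run:
```python
from ov import *
wfit(441,-263.5,44,54,40,'w12')
```

```text
[ 444.5 -264.6   23.4] [-3.142e+00  3.000e-03  2.760e+00] [ 0.95  0.91 -0.73  2.02  1.07  0.64  0.67]
9980 ((437.75750732421875, -263.0062255859375), 37.26530838012695) ((440.0705871582031, -263.9250793457031), (74.52893829345703, 31.763395309448242), 68.334716796875)
```

View pics/w12.png

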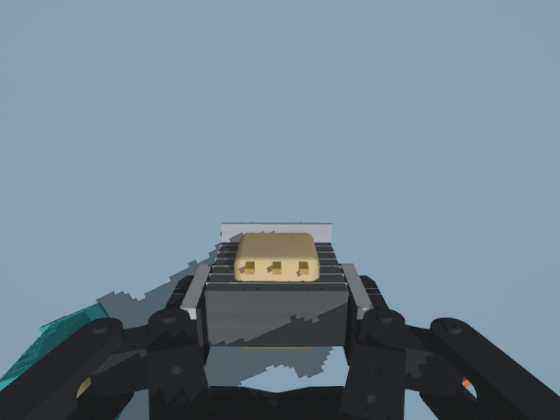

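>>> step_arm(
  deltas=[
    [[0, 0, 0, 15, 0, 0, 0], [0, 0, 0, 30, 0, 0, 0], [0, 0, 0, 35, 0, 0, 0], [0, 16.8, 21, 10, 0, 0, -0.094], [0, 16.8, 21, 0, 0, 0, -0.094], [0, 16.8, 21, 0, 0, 0, -0.094], [0, 16.8, 21, 0, 0, 0, -0.094], [0, 16.8, 21, 0, 0, 0, -0.094], [0, 16.8, 21, 0, 0, 0, -0.094], [0, 16.8, 21, 0, 0, 0, -0.094]],
  ],
)

```text
clock: 23.48
eef_pos: [561.1, -116.3, 112.1]
tool_rot: [-3.141, 0.0, 2.098]
force: [-0.2, -0.3, -2.4]
width: 46.9
```

>>> step_arm(
  deltas=[
    [[0, 16.8, 21, 0, 0, 0, -0.094], [0, 16.8, 21, 0, 0, 0, -0.094], [0, 16.8, 21, 0, 0, 0, -0.094], [0, 16.8, 21, 0, 0, 0, -0.094], [0, 16.8, 21, 0, 0, 0, -0.094], [0, 0, 0, 0, 0, 0, 0], [0, 0, 0, 0, 0, 0, 0]],
  ],
)

```text
clock: 24.07
eef_pos: [645.1, -9.5, 112.1]
tool_rot: [3.141, -0.001, 1.636]
force: [-0.6, -1.2, -3.1]
width: 47.2
```

>>> step_arm(
  deltas=[
    [[0, 0, 0, -15, 0, 0, -0.006], [0, 0, 0, -25, 0, 0, 0], [0, 0, 0, -20, 0, 0, 0], [0, 0, 0, 0, 0, 0, 0], [0, 0, 0, 0, 0, 0, 0], [0, 0, 0, 0, 0, 0, 0]],
  ],
)

```text
clock: 24.57
eef_pos: [645.1, -12.8, 52.8]
tool_rot: [3.141, -0.0, 1.626]
force: [0.6, -0.1, -2.2]
width: 47.2
```

Run:
```python
from ov import *
s=ctrl.read_state();print(s['eef_pos'].round(1),s['tool_rot'].round(3),s['qpos'].round(2))
im,d=ctrl.get_image('wrist');cv2.imwrite('pics/w13.png',im[:,:,::-1])
im,d=ctrl.get_image('side');draw('side',im,[(130,280,130,300)],'s13_')
```

```text
[645.1 -12.8  52.8] [ 3.141 -0.     1.626] [ 0.27  0.91 -0.52  1.66  0.61  0.75 -0.48]
```

View pics/w13.png

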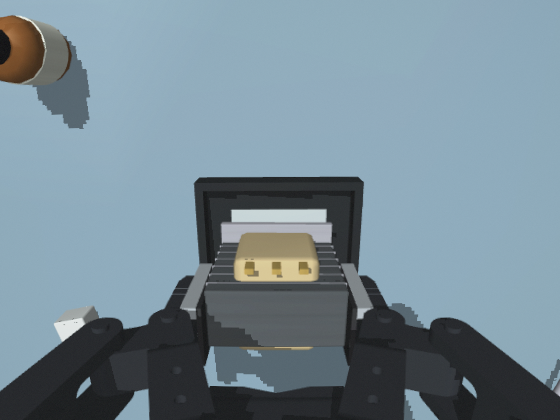

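View pics/s13_0.png

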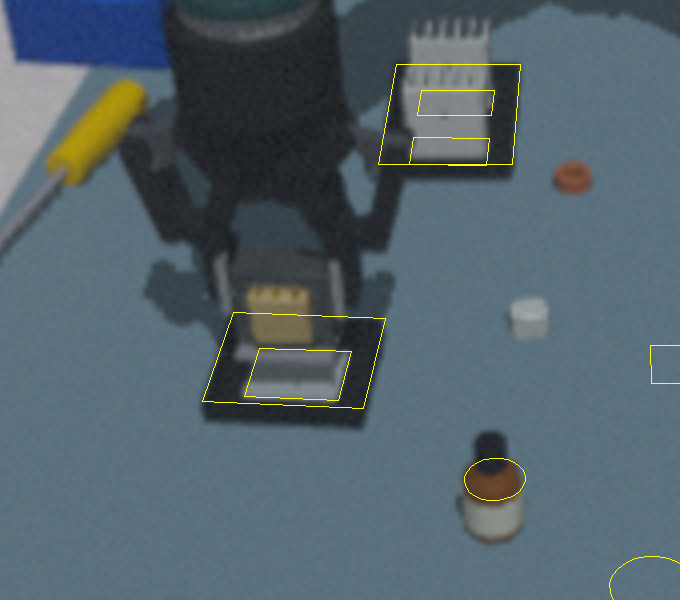

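>>> step_arm(
  deltas=[
    [[0, 0.3, 0.3, -10, 0, 0, 0], [0, 0, 0, -8, 0, 0, 0], [0, 0, 0, -5, 0, 0, 0], [0, 0, 0, -1.5, 0, 0, 0], [0, 0, 0, 0, 0, 0, 0]],
  ],
)

```text
clock: 25.08
eef_pos: [644.7, -12.0, 27.4]
tool_rot: [-3.141, 0.001, 1.627]
force: [-0.5, -0.6, 3.1]
width: 47.0
```

>>> step_arm(
  deltas=[
    [[0, 0, 0, 0, 0, 0, 0], [0.7, 0, 0, 0, 0, 0, 0], [0.8, 0, 0, 0, 0, 0, 0], [1, 0, 0, 0, 0, 0, 0], [1, 0, 0, 0, 0, 0, 0], [1, 0, 0, 10, 0, 0, 0], [1, 0, 0, 30, 0, 0, 0], [1, 0, 0, 35, 0, 0, 0], [1, 0, 0, 35, 0, 0, 0], [1, 0, 0, 35, 0, 0, 0]],
  ],
)

```text
clock: 25.92
eef_pos: [644.8, -11.7, 174.5]
tool_rot: [3.141, -0.0, 1.627]
force: [0.4, -0.4, 0.3]
width: 85.1
```

>>> step_arm(
  deltas=[
    [[1, -35, -10, 10, 0, 0, 0], [1, -35, -10, 10, 0, 0, 0], [1, -35, -10, 10, 0, 0, 0], [1, -35, -10, 10, 0, 0, 0], [1, -25, -10, 10, 0, 0, 0], [1, 0, 0, 0, 0, 0, 0], [1, 0, 0, 0, 0, 0, 0]],
  ],
)

```text
clock: 26.5
eef_pos: [479.7, -62.8, 223.7]
tool_rot: [3.14, 0.002, 1.625]
force: [0.6, 0.2, -0.1]
width: 85.3
```

Run:
```python
from ov import *
for n in ('top','side','wrist'):
    im,d=ctrl.get_image(n)
    cv2.imwrite(f'pics/end_{n}.png',im[:,:,::-1])
    if n=='side':
        cv2.imwrite('pics/end_sz.png',cv2.resize(im[130:370,120:360,::-1],None,fx=2.5,fy=2.5,interpolation=cv2.INTER_CUBIC))
print(ctrl.read_state()['clock'])
```

```text
26.65
```

View pics/end_top.png

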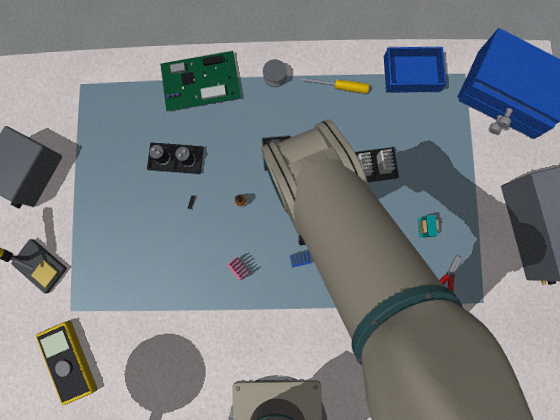

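View pics/end_sz.png

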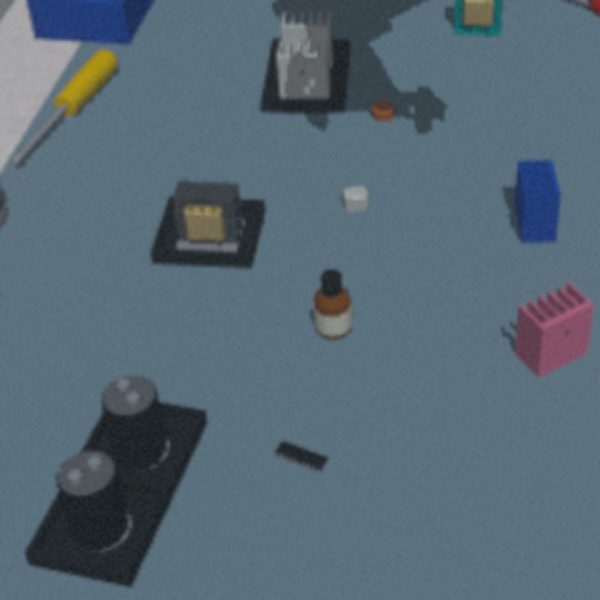

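View pics/end_wrist.png

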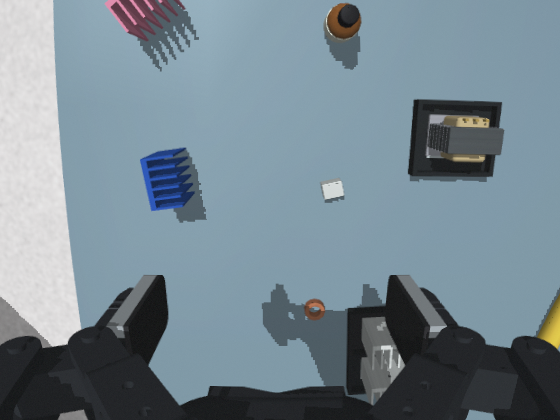

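```bash
python3 -c "
from cell import ctrl
print(ctrl.finish_job())"
```

```text
the job is handed in; nothing more can be done
None
```

All five parts are in their trays, each upright in its own bay, and I handed the job in at about 26.7 s of the 120 s allowed. I placed the two capacitors first, then the two heat sinks, then the transformer.

- **Placement:** the wrist camera put one capacitor and both heat sinks within about 1 mm of their bay centres. I checked the other capacitor and the transformer only by eye in the last side and wrist pictures; both stand upright in their bays.
- **Left alone:** the amber bottle stands where it was. The blue and pink look-alikes and the turquoise one are untouched.
- **Robot at hand-in:** the gripper was open and clear of everything at about 224 mm. The tool force readings I saw stayed under 8 N.
- **What disagreed:** cameras and depth fits differed by 2 to 3 mm on the heat-sink tray, one sink and the transformer, which is within the bays' clearance. The transformer's angle came out at 68 to 70° depending on the camera, so I corrected it before gripping.
- **Not seen:** in the last overhead picture the arm hides the transformer tray and part of the heat-sink tray, so I relied on the side and wrist pictures there.

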